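Seat the rocking terminal cover

TASK

One of the four identical white covers on the chassis has not snapped home: pressed lightly on one end, it see-saws, while the other three are firm. Press on the ends of the covers until you find the one that rocks, then push it down by the round boss in its middle until it is fully home and level, and let go. Push on the boss of that cover only, and press only: do not pick up, tip or shift any of the other things lying about.

Things in the scene. Friction and masses are not known exactly. Their poses are not given: they have to be found in the camera images.
- boss_1: Round boss (26 mm across, 5 mm proud) in the middle of cover 1, one of four identical white covers. Origin: centre of the boss's underside, level with the cover's flat top; x along the cover's length, z up. Each cover is 110 mm long (x), 50 mm wide (y), and sits on a black terminal box. Ribs mark its end zones, 37 to 49 mm from the middle at both ends.
- boss_2: Round boss (26 mm across, 5 mm proud) in the middle of cover 2, one of four identical white covers. Origin: centre of the boss's underside, level with the cover's flat top; x along the cover's length, z up. Any of the four may be the loose one. All start level, with flat tops 36 to 44 mm above the chassis's top, box by box: height does not tell which is loose.
- boss_3: Round boss (26 mm across, 5 mm proud) in the middle of cover 3, one of four identical white covers. Origin: centre of the boss's underside, level with the cover's flat top; x along the cover's length, z up. A firm cover, whichever it is, does not give. The loose one pivots about its middle: 2 to 3 N on an end zone takes that end down 6 to 7 mm to a stop (tilt about 0.15 rad); it springs back.
- boss_4: Round boss (26 mm across, 5 mm proud) in the middle of cover 4, one of four identical white covers. Origin: centre of the boss's underside, level with the cover's flat top; x along the cover's length, z up. Pressing an end does not seat the loose cover, whichever it is: a push of 8 to 12 N on its boss slides it down 8 mm to a hard stop, where it stays and rocks no more.
- chassis: Fixed grey sheet-metal chassis, 260 mm (local x) by 480 mm (local y), 30 mm thick, lying flat on the bench. Origin: centre of its underside. The four boxes stand in a row along its local y, 110 mm apart, their lengths roughly along its local x (within 0.1 rad).
- standoff: Loose brass spacer, 14 mm across, 36 mm tall, upright between two covers. Leave alone. Origin: its underside.
- relay: Loose clear relay block, 28 x 18 x 26 mm tall, between the two middle covers. Leave alone. Origin: its underside.
- capacitor: Loose round capacitor can, 22 mm across, 34 mm tall, upright between two covers. Leave alone. Origin: its underside.
- bottle: Loose white plastic jar, 72 mm across, 170 mm tall, on the bench to the left. Leave alone. Origin: its underside.
- pot: Loose green-labelled tin, 66 mm across, 70 mm tall, on the bench to the left. Leave alone. Origin: its underside.
- screwdriver: Loose screwdriver lying on the bench to the right. Leave alone. Origin: its underside.
- brush: Loose brush lying on the bench to the right. Leave alone. Origin: its underside.

How it is judged:
By the outcome, as a careful person would: the job done as asked, in the order asked, and still so for the second after the job is handed in, with the robot touching nothing.
It also fails if it takes over 48 s, if anything falls off the work surface, if the arm or the gripper's body presses on something with over 40 N, if the wrist force passes 120 N, or if a joint passes its speed limit or range.

ROBOT

A 7-joint arm with a two-finger parallel gripper is mounted at the origin on the work surface. World frame = base frame: x ahead of the robot, y to its left, z up, the work surface at z = 0. Lengths are in mm, angles in rad, forces in N, time in s.
With the tool pointing down it reaches from about 425 to 925 mm from the base axis. Payload 6.8 kg.
Tool frame: the origin (TCP) lies midway between the tips of the shut fingers; the grasp point (between the pads) lies 19 mm behind it (manip.tcp_to_grasp is the distance from the TCP to the grasp point, in mm); z points along the fingers, y is the line along which they close (so a half turn about z gives the same grasp; the last joint's range is limited). The gripper opens to 85 mm and grips with 20 to 120 N. Pads are 22 mm wide; open, the fingers measure 114 mm over their backs; the gripper's body (76 mm by 85 mm) begins 54 mm behind the grasp point. The pads swing forward as they close: fully open they stand 13 mm farther back than shut.
Start: joints at [1.179, 0.477, 0.022, 1.555, -0.011, 1.109, -0.083], TCP at [189.013, -648.014, 231.308] pointing down, gripper open.
Joint ranges: [-2.96, 2.96], [-0.34, 2.1], [-1.41, 1.46], [0.24, 2.44], [-1.37, 4.51], [0.17, 1.92], [-2.96, 2.96]. Speed limits (rad/s): [2.39, 2.39, 3.14, 3.14, 3.14, 3.14, 3.14].

INTERFACE

Orientations are given as a rotation vector (axis times angle).
In Python, from bench import manip, vision, nets gives the robot as it stands.
- The arm moves only by the tool drive_tool, never from a script. Its argument "commands" is a list of rows, each an object of numbers: "dx", "dy", "dz": the shift along the tool's x, y, z in mm; "rx", "ry", "rz": the turn, a rotation vector about the tool's x, y, z in degrees. A call has 1 to 12 rows; each row is the pose to reach, as a shift and turn from the pose commanded when the call began, along the tool's axes at that moment; what a row does not reach only later rows make up. A row lasts 1/8 s, in which the tool goes at most 62.5 mm and 10.7 degrees, less where a joint would pass 70% of its speed; a pose out of reach is approached as far as the arm can. A call with a gripper value outside its range is refused whole. "grip" is the closure, from 0 (fully open) to 1 (shut), set as the call begins (left out, the last holds). The fingers move at their own pace and stop on an object; "squeeze" is the grip in N (left out, the last holds). Time passes only in rows, so rows that repeat a pose let the fingers close. It gives the time, the measured TCP pose, the force, the opening and the grip force at its end, in the units of the state.
- manip.observe(): the state, without advancing time (a new reading comes with each control period).
- vision.capture(name): name is "scene" or "side" or "wrist"; returns the picture (420x560x3 uint8, red, green, blue); there is no depth.
- vision.camera_params(name): a dict with "mtx" (3x3 intrinsics, pixels), "dist_coeffs" ([k1, k2, p1, p2, k3] as OpenCV has them; the pictures are not rectified), "world_from_camera" (4x4, takes a point from camera to world coordinates). Camera axes: x right, y down, z forward; pixel columns grow to the right and rows downward; lengths in mm; the calibration is good to about 2 mm. A picture is of the moment at which its call begins: read the wrist's pose just before it. camera_params takes no time and is no camera call; for the wrist camera it gives the pose at the moment of the call.
- manip.finish_job(): hands the job in; it is judged then, once.
Trained networks look in the newest picture that a camera, given by its name, has taken for a name from the list of things; names that differ only in an ending like _2 or _b are one class to them, and where a whole thing is asked for, a point or a joint stands for the part that bears it (a point fixed in the world has none). Each returns a list of dicts, best first, with "conf" (0 to 1); they miss things now and then, are a little off and sometimes report something else, mostly with a low value. They report only what shows in the picture. A call takes as long as a camera call.
- nets.search_frame(camera, name): "point" ([column, row] in pixels, amid what is visible of it).
- nets.pinpoint(camera, name): "point" ([column, row] in pixels: a listed point, or the origin of a listed thing).
The state is a dict: "time_s": time; "qpos": joint angles; "joint_velocities": joint speeds; "joint_efforts": joint torques, N m; "tcp_pos": TCP position; "tool_rot": TCP orientation; "force": force on the tool from outside, world axes, zero at the start; "wrist_torque": the same for the moment, N m; "opening": finger opening in mm; "finger_force": force on a finger pad.
Only numpy, scipy, OpenCV 4.12 (cv2) and the standard library are available. Lean on these libraries where they do the work, as an engineer would, in place of code of your own. Each camera call takes 0.05 s, during which the arm holds its last target. There are 200 camera calls.

## Working session

There is one attempt and no reset: what is moved stays moved. The work goes in short steps, Python scripts to look and compute and a tool call to move; the robot and the scene stay as the last step left them, time stands still between calls to the robot, and variables do not carry over. Pictures are saved under pics/ and viewed, at most 10 in all, crops included, and the job is handed in when it is done.

Besides the shell and the picture viewer there is one more tool, called after ">>>" as name(argument=value, ...) on one line, values as JSON. drive_tool: Moves the arm, as the interface text tells. Its arguments: {"type":"object","properties":{"commands":{"type":"array","items":{"type":"object","properties":{"dx":{"type":"number"},"dy":{"type":"number"},"dz":{"type":"number"},"rx":{"type":"number"},"ry":{"type":"number"},"rz":{"type":"number"}}}},"grip":{"type":"number"},"squeeze":{"type":"number"}},"required":["commands"]}

```bash
mkdir -p pics; python3 - <<'E'
from bench import manip, vision, nets
import cv2, numpy as np
s=manip.observe();print(s['time_s'],s['tcp_pos'],s['tool_rot'],s['force'],s['opening'])
ims=[]
for c in ("scene","side"):
    im=vision.capture(c);cv2.imwrite(f"pics/{c}0.png",im[:,:,::-1])
    p=vision.camera_params(c);print(c,np.round(p['world_from_camera'],3).tolist())
    for n in ("boss_1","chassis","standoff","relay","capacitor"):
        print(n,[(np.round(d['point']).tolist(),round(d['conf'],2)) for d in nets.pinpoint(c,n)][:6])
E
```

```text
0.0 [ 188.75962947 -647.438148    230.32513615] [-3.10824669e+00 -4.43982489e-01  6.86885510e-04] [ 0.34954768 -0.03806137  0.28254775] 85.48325157723174
scene [[0.435, 0.583, -0.686, 1618.504], [0.9, -0.296, 0.319, -487.866], [-0.017, -0.757, -0.654, 1091.561], [0.0, 0.0, 0.0, 1.0]]
boss_1 [([234.0, 212.0], 0.61), ([296.0, 195.0], 0.58), ([332.0, 190.0], 0.54), ([264.0, 204.0], 0.49)]
chassis [([283.0, 213.0], 0.9)]
standoff [([253.0, 214.0], 0.44)]
relay []
capacitor []
side [[-0.823, -0.404, 0.399, 64.18], [-0.568, 0.602, -0.561, 695.84], [-0.014, -0.689, -0.725, 928.737], [0.0, 0.0, 0.0, 1.0]]
boss_1 [([236.0, 242.0], 0.6), ([270.0, 217.0], 0.52), ([304.0, 200.0], 0.38), ([333.0, 176.0], 0.37)]
chassis [([284.0, 225.0], 0.86)]
standoff [([314.0, 197.0], 0.62)]
relay [([279.0, 211.0], 0.71), ([269.0, 220.0], 0.29)]
capacitor [([256.0, 248.0], 0.63)]
```

View pics/scene0.png

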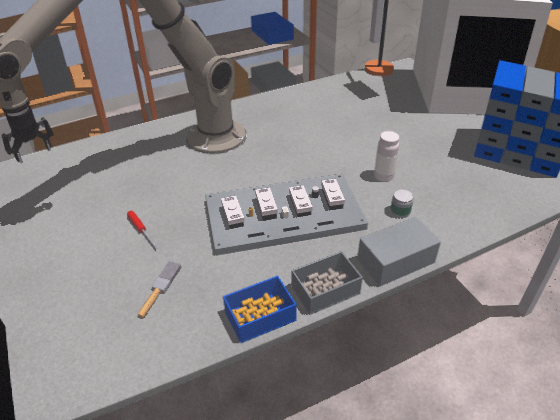

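View pics/side0.png

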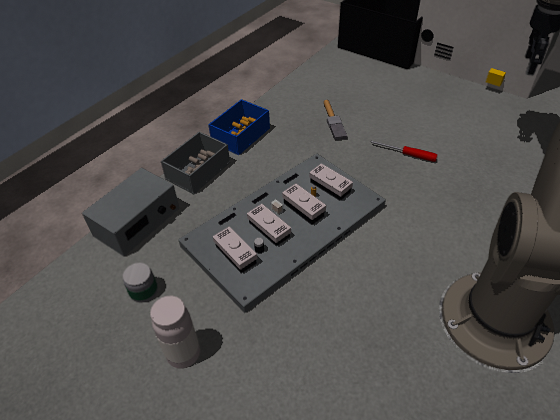

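The scene and side views show the chassis with four covers in a row: bosses in scene at about (234,212), (264,204), (296,195), (332,190), and the small parts between them. I'll triangulate these.

```bash
cat > h.py <<'E'
from bench import manip, vision, nets
import cv2, numpy as np
from scipy.spatial.transform import Rotation as R
def ray(p,px):
    u=cv2.undistortPoints(np.array([[px]],float),np.array(p['mtx']),np.array(p['dist_coeffs']))[0,0]
    T=np.array(p['world_from_camera']);d=T[:3,:3]@[u[0],u[1],1];return T[:3,3],d/np.linalg.norm(d)
def onz(p,px,z):
    o,d=ray(p,px);return o+d*(z-o[2])/d[2]
def tri(rs):
    A=sum(np.eye(3)-np.outer(d,d) for o,d in rs);b=sum((np.eye(3)-np.outer(d,d))@o for o,d in rs)
    return np.linalg.solve(A,b)
E
python3 - <<'E'
from h import *
a=vision.camera_params("scene");b=vision.camera_params("side")
vision.capture("scene");S=sorted([d['point'] for d in nets.pinpoint("scene","boss_1")][:4])
vision.capture("side");D=sorted([d['point'] for d in nets.pinpoint("side","boss_1")][:4])[::-1]
print(S,D)
for s,d in zip(S,D):
    print(np.round(tri([ray(a,s),ray(b,d)]),1),onz(a,s,70).round(1),onz(b,d,70).round(1))
s=manip.observe();print(R.from_rotvec(s['tool_rot']).as_matrix().round(3),s['time_s'])
w=vision.camera_params("wrist");print(np.round(w['world_from_camera'],3),np.round(w['mtx']))
E
```

```text
[[235.6, 210.3], [262.8, 204.1], [297.2, 195.4], [334.1, 189.2]] [[333.8, 177.3], [303.9, 202.2], [268.2, 219.3], [237.0, 240.8]]
[ 501.2 -125.3   59. ] [ 524.1 -122.9   70. ] [ 491.3 -126.6   70. ]
[516.3 -25.4  49.7] [535.7 -35.9  70. ] [506.9  -6.4  70. ]
[547.   83.8  66.8] [546.9  79.3  70. ] [547.3  90.   70. ]
[570.7 192.8  72.6] [573.3 199.8  70. ] [568.1 185.   70. ]
[[ 0.96  0.28  0.  ]
 [ 0.28 -0.96 -0.  ]
 [ 0.    0.   -1.  ]] 0.8
[[ 2.81000e-01 -9.19000e-01 -2.77000e-01  2.60675e+02]
 [-9.60000e-01 -2.69000e-01 -8.10000e-02 -6.26787e+02]
 [-0.00000e+00  2.89000e-01 -9.57000e-01  3.73042e+02]
 [ 0.00000e+00  0.00000e+00  0.00000e+00  1.00000e+00]] [[290.   0. 280.]
 [  0. 290. 208.]
 [  0.   0.   1.]]
```

>>> drive_tool(commands=[{"dx": 490,"dy": -569,"dz": -70,"rz": 29},{"dx": 490,"dy": -569,"dz": -70,"rz": 29},{"dx": 490,"dy": -569,"dz": -70,"rz": 29},{"dx": 490,"dy": -569,"dz": -70,"rz": 29},{"dx": 490,"dy": -569,"dz": -70,"rz": 29},{"dx": 490,"dy": -569,"dz": -70,"rz": 29},{"dx": 490,"dy": -569,"dz": -70,"rz": 29},{"dx": 490,"dy": -569,"dz": -70,"rz": 29},{"dx": 490,"dy": -569,"dz": -70,"rz": 29},{"dx": 490,"dy": -569,"dz": -70,"rz": 29},{"dx": 490,"dy": -569,"dz": -70,"rz": 29},{"dx": 490,"dy": -569,"dz": -70,"rz": 29}], grip=1)

```text
invalid input
```

>>> drive_tool(commands=[{"dx": 0},{"dx": 0}])

```text
invalid input
```

```bash
python3 - <<'E'
from h import *
s=manip.observe();print(s['time_s'],s['tcp_pos'],s['force'],s['opening']);print(R.from_rotvec(s['tool_rot']).as_matrix().round(3))
w=vision.camera_params("wrist");im=vision.capture("wrist");cv2.imwrite("pics/w0.png",im[:,:,::-1])
for n in ("boss_1","chassis","standoff","relay","capacitor"):
    for d in nets.pinpoint("wrist",n)[:6]: print(n,np.round(d['point']),round(d['conf'],2),onz(w,d['point'],70).round(1))
E
```

```text
0.8 [ 189.02868301 -648.02021344  231.34518385] [ 0.74873801 -0.29418187  0.2330365 ] 85.3657464849192
[[ 0.96  0.28  0.  ]
 [ 0.28 -0.96 -0.  ]
 [ 0.    0.   -1.  ]]
```

View pics/w0.png

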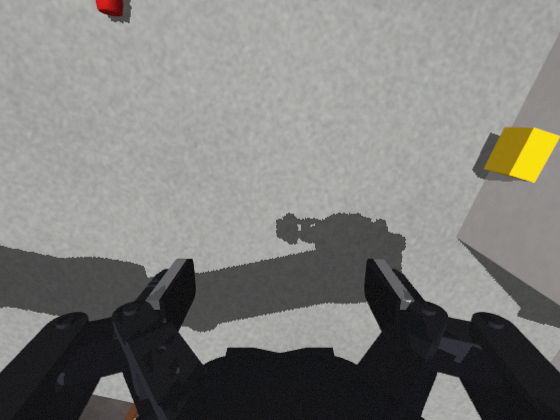

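The picture shows only the bench beneath the start pose, because the move was refused. I'll try again with complete rows.

>>> drive_tool(commands=[{"dx": 0,"dy": 0,"dz": -70,"rx": 0,"ry": 0,"rz": 0}], grip=1)

```text
time_s: 1.23
tcp_pos: [188.2, -645.0, 288.9]
tool_rot: [-3.099, -0.443, 0.004]
force: [0.6, -1.0, 1.0]
opening: 70.2
finger_force: 0.0
```

>>> drive_tool(commands=[{"dx": 490,"dy": -569,"dz": 0,"rx": 0,"ry": 0,"rz": 29},{"dx": 490,"dy": -569,"dz": 0,"rx": 0,"ry": 0,"rz": 29},{"dx": 490,"dy": -569,"dz": 0,"rx": 0,"ry": 0,"rz": 29},{"dx": 490,"dy": -569,"dz": 0,"rx": 0,"ry": 0,"rz": 29},{"dx": 490,"dy": -569,"dz": 0,"rx": 0,"ry": 0,"rz": 29},{"dx": 490,"dy": -569,"dz": 0,"rx": 0,"ry": 0,"rz": 29},{"dx": 490,"dy": -569,"dz": 0,"rx": 0,"ry": 0,"rz": 29},{"dx": 490,"dy": -569,"dz": 0,"rx": 0,"ry": 0,"rz": 29},{"dx": 490,"dy": -569,"dz": 0,"rx": 0,"ry": 0,"rz": 29},{"dx": 490,"dy": -569,"dz": 0,"rx": 0,"ry": 0,"rz": 29},{"dx": 490,"dy": -569,"dz": 0,"rx": 0,"ry": 0,"rz": 29},{"dx": 490,"dy": -569,"dz": 0,"rx": 0,"ry": 0,"rz": 29}], grip=1)

```text
time_s: 2.72
tcp_pos: [500.4, 36.3, 294.2]
tool_rot: [3.122, -0.349, 0.002]
force: [0.8, -1.0, -0.6]
opening: 0.0
finger_force: 0.0
```

```bash
python3 - <<'E'
from h import *
s=manip.observe();print(s['time_s'],s['tcp_pos'],s['force'],s['opening'],s['joint_velocities'].round(2) if hasattr(s['joint_velocities'],'round') else '');print(R.from_rotvec(s['tool_rot']).as_matrix().round(3))
w=vision.camera_params("wrist");im=vision.capture("wrist");cv2.imwrite("pics/w1.png",im[:,:,::-1])
for n in ("boss_1","chassis","standoff","relay","capacitor"):
    for d in nets.pinpoint("wrist",n)[:6]: print(n,np.round(d['point']),round(d['conf'],2),onz(w,d['point'],70).round(1))
E
```

```text
2.725 [500.42516988  36.30306426 294.23403919] [ 0.77813112 -0.99467291 -0.56193763] 0.020240385826234816 [-0.66  0.44 -0.35 -0.46  0.25  0.09 -1.09]
[[ 0.975 -0.221  0.001]
 [-0.221 -0.975 -0.   ]
 [ 0.001  0.    -1.   ]]
boss_1 [318. 158.] 0.85 [518.9 -16.6  70. ]
boss_1 [145. 157.] 0.75 [567.6 194.4  70. ]
boss_1 [231. 149.] 0.65 [554.2  87.2  70. ]
boss_1 [403. 152.] 0.58 [ 503.2 -120.4   70. ]
chassis [276. 145.] 0.73 [546.3  31.8  70. ]
standoff [354. 142.] 0.7 [528.8 -63.9  70. ]
relay [276. 121.] 0.87 [573.7  25.   70. ]
capacitor [193. 173.] 0.77 [535.1 141.7  70. ]
```

View pics/w1.png

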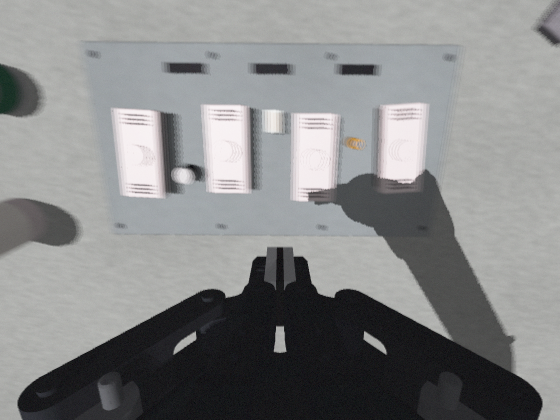

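The wrist view shows the four covers clearly, bosses near (145,157), (231,149), (318,158), (403,152), with the capacitor, relay and standoff between them. The picture was taken while the arm was still settling, so I'll retake it and fit the cover rectangles on the plane of their tops.

```bash
python3 - <<'E'
from h import *
w=vision.camera_params("wrist");im=vision.capture("wrist");cv2.imwrite("pics/w2.png",im[:,:,::-1])
s=manip.observe();p=np.array(s['tcp_pos']);M=R.from_rotvec(s['tool_rot']).as_matrix();print(s['time_s'],p.round(1),np.abs(s['joint_velocities']).max(),s['force'])
print(M.round(3))
B=[d['point'] for d in nets.pinpoint("wrist","boss_1")][:4]
im=im.astype(int);m=((im.min(2)>165)&(im[:,:,0]>=im[:,:,2])).astype(np.uint8)
m=cv2.morphologyEx(m,cv2.MORPH_CLOSE,np.ones((5,5)))
for c in cv2.findContours(m,cv2.RETR_EXTERNAL,cv2.CHAIN_APPROX_NONE)[0]:
    if cv2.contourArea(c)<1500: continue
    P=np.array([onz(w,q[0],70)[:2] for q in c]);r=cv2.minAreaRect(P.astype(np.float32))
    b=min(B,key=lambda b:np.hypot(*(np.array(b)-c[:,0].mean(0))));g=onz(w,b,70)
    print(np.round(r[0],1),np.round(r[1],1),round(r[2],1),'boss',g.round(1),'tool', (M.T@(np.r_[r[0],70]-p)).round(1))
E
```

```text
3.075 [499.4  32.9 293.7] 0.007553086399537381 [-0.77709259  0.49831349 -0.17084087]
[[ 0.975 -0.223 -0.   ]
 [-0.223 -0.975 -0.001]
 [-0.     0.001 -1.   ]]
[517.2 -16.5] [ 49.3 109.2] 77.4 boss [519.2 -12.7  70. ] tool [ 28.3  44.  223.8]
[570.1 195.7] [ 48.9 109.4] 74.4 boss [567.9 190.9  70. ] tool [  32.6 -174.6  223.6]
[550.8  87.5] [ 48.6 107.8] 76.8 boss [550.6  91.5  70. ] tool [ 38.  -64.9 223.7]
[ 510.6 -126. ] [49.6 96. ] 81.1 boss [ 507.  -122.9   70. ] tool [ 46.4 152.2 223.8]
[398.4  56.8] [939. 605.] 77.2 boss [519.2 -12.7  70. ] tool [-103.8   -1.   223.7]
```

>>> drive_tool(commands=[{"dx": 71,"dy": 44,"dz": 205,"rx": 0,"ry": 0,"rz": 90},{"dx": 71,"dy": 44,"dz": 205,"rx": 0,"ry": 0,"rz": 90},{"dx": 71,"dy": 44,"dz": 205,"rx": 0,"ry": 0,"rz": 90},{"dx": 71,"dy": 44,"dz": 205,"rx": 0,"ry": 0,"rz": 90},{"dx": 71,"dy": 44,"dz": 205,"rx": 0,"ry": 0,"rz": 90},{"dx": 71,"dy": 44,"dz": 205,"rx": 0,"ry": 0,"rz": 90},{"dx": 71,"dy": 44,"dz": 205,"rx": 0,"ry": 0,"rz": 90},{"dx": 71,"dy": 44,"dz": 205,"rx": 0,"ry": 0,"rz": 90},{"dx": 71,"dy": 44,"dz": 205,"rx": 0,"ry": 0,"rz": 90},{"dx": 71,"dy": 44,"dz": 205,"rx": 0,"ry": 0,"rz": 90},{"dx": 71,"dy": 44,"dz": 205,"rx": 0,"ry": 0,"rz": 90}])

```text
time_s: 4.5
tcp_pos: [559.1, -24.6, 88.9]
tool_rot: [-1.962, 2.453, 0.0]
force: [0.2, -0.4, -0.1]
opening: -0.1
finger_force: 0.0
```

>>> drive_tool(commands=[{"dx": 0,"dy": 0,"dz": 5,"rx": 0,"ry": 0,"rz": 0},{"dx": 0,"dy": 0,"dz": 10,"rx": 0,"ry": 0,"rz": 0},{"dx": 0,"dy": 0,"dz": 10,"rx": 0,"ry": 0,"rz": 0}])

```text
time_s: 4.88
tcp_pos: [558.9, -24.3, 78.3]
tool_rot: [1.96, -2.454, -0.001]
force: [1.4, 0.2, -1.0]
opening: -0.3
finger_force: 0.0
```

```bash
python3 - <<'E'
from h import *
s=manip.observe();p=np.array(s['tcp_pos']);M=R.from_rotvec(s['tool_rot']).as_matrix();print(p.round(1),s['force'],s['qpos']);print(M.round(3))
w=vision.camera_params("wrist");im=vision.capture("wrist");cv2.imwrite("pics/w3.png",im[:,:,::-1])
E
```

```text
[558.9 -24.3  78.3] [ 1.36616793  0.24061653 -1.04323691] [-0.58140304  0.58223017  0.68397372  1.99222173 -0.53373966  0.7526197
 -2.9404675 ]
[[-0.221 -0.975 -0.001]
 [-0.975  0.221  0.   ]
 [-0.     0.001 -1.   ]]
```

View pics/w3.png

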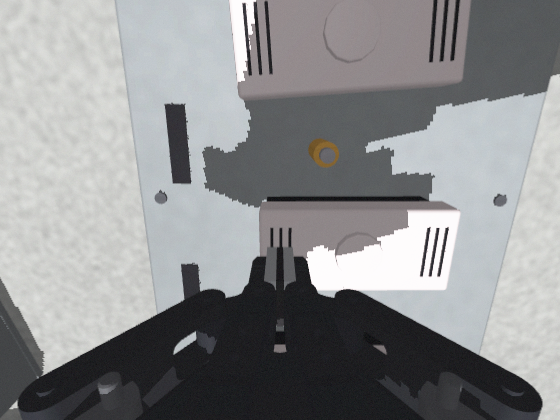

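The wrist view shows the shut fingertips at (280,255), right over the ribs of this cover's far end; boss at about (358,250). Now a gentle press here.

>>> drive_tool(commands=[{"dx": 0,"dy": 0,"dz": 2,"rx": 0,"ry": 0,"rz": 0},{"dx": 0,"dy": 0,"dz": 4,"rx": 0,"ry": 0,"rz": 0},{"dx": 0,"dy": 0,"dz": 4,"rx": 0,"ry": 0,"rz": 0}])

```text
time_s: 5.3
tcp_pos: [559.2, -23.9, 74.6]
tool_rot: [1.961, -2.454, -0.0]
force: [0.9, -0.4, -0.3]
opening: 0.1
finger_force: 0.0
```

>>> drive_tool(commands=[{"dx": 0,"dy": 0,"dz": 2,"rx": 0,"ry": 0,"rz": 0},{"dx": 0,"dy": 0,"dz": 2,"rx": 0,"ry": 0,"rz": 0}])

```text
time_s: 5.55
tcp_pos: [559.2, -23.9, 72.7]
tool_rot: [1.961, -2.454, -0.0]
force: [-0.4, 0.4, 0.5]
opening: -0.3
finger_force: 0.0
```

>>> drive_tool(commands=[{"dx": 0,"dy": 0,"dz": 2,"rx": 0,"ry": 0,"rz": 0},{"dx": 0,"dy": 0,"dz": 2,"rx": 0,"ry": 0,"rz": 0}])

```text
time_s: 5.8
tcp_pos: [559.5, -24.0, 71.8]
tool_rot: [-1.96, 2.454, 0.001]
force: [-4.5, 1.0, 12.3]
opening: -0.2
finger_force: 6.1
```

This cover is firm: 12 N with no give. Next I lift, turn the wrist back a half turn (joint 7 is close to its limit), and go to the next cover.

>>> drive_tool(commands=[{"dx": 0,"dy": 0,"dz": -17,"rx": 0,"ry": 0,"rz": 0},{"dx": 0,"dy": 0,"dz": -17,"rx": 0,"ry": 0,"rz": -90},{"dx": 0,"dy": 0,"dz": -17,"rx": 0,"ry": 0,"rz": -90},{"dx": 0,"dy": 0,"dz": -17,"rx": 0,"ry": 0,"rz": -90},{"dx": 0,"dy": 0,"dz": -17,"rx": 0,"ry": 0,"rz": -90},{"dx": 0,"dy": 0,"dz": -17,"rx": 0,"ry": 0,"rz": -90},{"dx": 0,"dy": 0,"dz": -17,"rx": 0,"ry": 0,"rz": -90},{"dx": 0,"dy": 0,"dz": -17,"rx": 0,"ry": 0,"rz": -90},{"dx": 0,"dy": 0,"dz": -17,"rx": 0,"ry": 0,"rz": -90},{"dx": 0,"dy": 0,"dz": -17,"rx": 0,"ry": 0,"rz": -90}])

```text
time_s: 7.05
tcp_pos: [559.3, -24.2, 87.8]
tool_rot: [-3.123, 0.343, -0.0]
force: [0.0, -0.1, -0.5]
opening: -0.1
finger_force: 0.0
```

>>> drive_tool(commands=[{"dx": 10,"dy": -109,"dz": 0,"rx": 0,"ry": 0,"rz": -90},{"dx": 10,"dy": -109,"dz": 0,"rx": 0,"ry": 0,"rz": -90},{"dx": 10,"dy": -109,"dz": 0,"rx": 0,"ry": 0,"rz": -90},{"dx": 10,"dy": -109,"dz": 0,"rx": 0,"ry": 0,"rz": -90},{"dx": 10,"dy": -109,"dz": 0,"rx": 0,"ry": 0,"rz": -90},{"dx": 10,"dy": -109,"dz": 0,"rx": 0,"ry": 0,"rz": -90},{"dx": 10,"dy": -109,"dz": 0,"rx": 0,"ry": 0,"rz": -90},{"dx": 10,"dy": -109,"dz": 0,"rx": 0,"ry": 0,"rz": -90},{"dx": 10,"dy": -109,"dz": 0,"rx": 0,"ry": 0,"rz": -90},{"dx": 10,"dy": -109,"dz": 10,"rx": 0,"ry": 0,"rz": -90},{"dx": 10,"dy": -109,"dz": 10,"rx": 0,"ry": 0,"rz": -90}])

```text
time_s: 8.43
tcp_pos: [592.2, 79.8, 76.6]
tool_rot: [-2.455, -1.959, 0.003]
force: [0.4, -0.0, 0.0]
opening: -0.1
finger_force: 0.0
```

```bash
python3 - <<'E'
from h import *
s=manip.observe();p=np.array(s['tcp_pos']);M=R.from_rotvec(s['tool_rot']).as_matrix();print(p.round(1),s['force'],s['qpos']);print(M.round(3))
w=vision.camera_params("wrist");im=vision.capture("wrist");cv2.imwrite("pics/w4.png",im[:,:,::-1])
E
```

```text
[592.2  79.8  76.6] [ 0.43483263 -0.01548647  0.02807205] [-0.15743166  0.53866615 -0.10647389  1.86051355  0.08020168  0.74866651
 -0.53179049]
[[ 0.222  0.975 -0.002]
 [ 0.975 -0.222 -0.001]
 [-0.001 -0.002 -1.   ]]
```

View pics/w4.png

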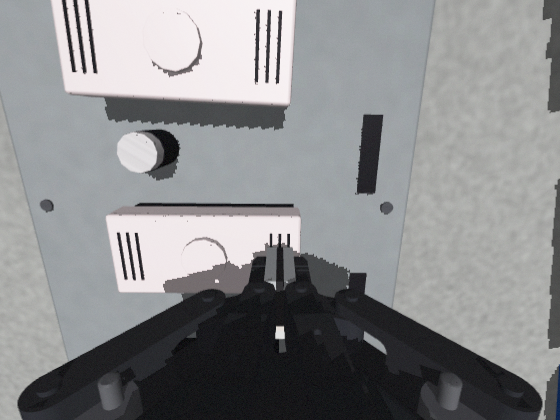

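The fingers (280,250) sit over the far-end ribs of cover B, and cover A is at the top of the picture with its boss near (172,40). Pressing B's end in 1 mm steps.

>>> drive_tool(commands=[{"dx": 0,"dy": 0,"dz": 2,"rx": 0,"ry": 0,"rz": 0},{"dx": 0,"dy": 0,"dz": 2,"rx": 0,"ry": 0,"rz": 0}])

```text
time_s: 8.72
tcp_pos: [593.0, 80.2, 75.7]
tool_rot: [2.454, 1.961, -0.0]
force: [-0.1, 0.7, 0.4]
opening: -0.1
finger_force: 0.0
```

>>> drive_tool(commands=[{"dx": 0,"dy": 0,"dz": 1,"rx": 0,"ry": 0,"rz": 0},{"dx": 0,"dy": 0,"dz": 1,"rx": 0,"ry": 0,"rz": 0}])

```text
time_s: 8.98
tcp_pos: [593.1, 80.1, 74.8]
tool_rot: [2.454, 1.961, 0.0]
force: [0.2, 0.2, 0.2]
opening: -0.2
finger_force: 0.0
```

>>> drive_tool(commands=[{"dx": 0,"dy": 0,"dz": 1,"rx": 0,"ry": 0,"rz": 0},{"dx": 0,"dy": 0,"dz": 1,"rx": 0,"ry": 0,"rz": 0}])

```text
time_s: 9.22
tcp_pos: [593.0, 80.1, 73.8]
tool_rot: [-2.454, -1.961, 0.0]
force: [-0.3, -0.1, -0.8]
opening: -0.2
finger_force: 0.0
```

>>> drive_tool(commands=[{"dx": 0,"dy": 0,"dz": 1,"rx": 0,"ry": 0,"rz": 0},{"dx": 0,"dy": 0,"dz": 1,"rx": 0,"ry": 0,"rz": 0}])

```text
time_s: 9.48
tcp_pos: [593.0, 80.1, 72.7]
tool_rot: [-2.454, -1.961, 0.0]
force: [0.4, -0.6, -0.2]
opening: 0.3
finger_force: 0.0
```

>>> drive_tool(commands=[{"dx": 0,"dy": 0,"dz": 1,"rx": 0,"ry": 0,"rz": 0},{"dx": 0,"dy": 0,"dz": 1,"rx": 0,"ry": 0,"rz": 0}])

```text
time_s: 9.72
tcp_pos: [593.0, 80.1, 71.7]
tool_rot: [-2.454, -1.961, 0.0]
force: [-0.5, -0.7, 0.0]
opening: 0.0
finger_force: 0.0
```

>>> drive_tool(commands=[{"dx": 0,"dy": 0,"dz": 1,"rx": 0,"ry": 0,"rz": 0},{"dx": 0,"dy": 0,"dz": 1,"rx": 0,"ry": 0,"rz": 0}])

```text
time_s: 9.98
tcp_pos: [593.0, 80.1, 70.7]
tool_rot: [-2.454, -1.961, 0.0]
force: [0.9, 0.6, 0.1]
opening: -0.1
finger_force: 0.0
```

>>> drive_tool(commands=[{"dx": 0,"dy": 0,"dz": 1,"rx": 0,"ry": 0,"rz": 0},{"dx": 0,"dy": 0,"dz": 1,"rx": 0,"ry": 0,"rz": 0}])

```text
time_s: 10.22
tcp_pos: [593.0, 80.1, 69.7]
tool_rot: [-2.454, -1.961, 0.0]
force: [0.2, -0.5, 1.1]
opening: -0.1
finger_force: 0.0
```

>>> drive_tool(commands=[{"dx": 0,"dy": 0,"dz": 1,"rx": 0,"ry": 0,"rz": 0},{"dx": 0,"dy": 0,"dz": 1,"rx": 0,"ry": 0,"rz": 0}])

```text
time_s: 10.48
tcp_pos: [593.0, 80.1, 68.7]
tool_rot: [-2.454, -1.961, 0.0]
force: [0.6, -0.1, -0.4]
opening: -0.0
finger_force: 0.0
```

>>> drive_tool(commands=[{"dx": 0,"dy": 0,"dz": 1,"rx": 0,"ry": 0,"rz": 0},{"dx": 0,"dy": 0,"dz": 1,"rx": 0,"ry": 0,"rz": 0}])

```text
time_s: 10.72
tcp_pos: [593.0, 80.1, 67.7]
tool_rot: [-2.454, -1.961, 0.0]
force: [0.2, 0.6, 0.5]
opening: -0.1
finger_force: 0.0
```

>>> drive_tool(commands=[{"dx": 0,"dy": 0,"dz": 1,"rx": 0,"ry": 0,"rz": 0},{"dx": 0,"dy": 0,"dz": 1,"rx": 0,"ry": 0,"rz": 0}])

```text
time_s: 10.98
tcp_pos: [593.0, 80.1, 66.7]
tool_rot: [-2.454, -1.961, 0.0]
force: [0.5, 0.5, 0.0]
opening: 0.0
finger_force: 0.0
```

>>> drive_tool(commands=[{"dx": 0,"dy": 0,"dz": 1,"rx": 0,"ry": 0,"rz": 0},{"dx": 0,"dy": 0,"dz": 1,"rx": 0,"ry": 0,"rz": 0}])

```text
time_s: 11.22
tcp_pos: [593.1, 80.1, 66.6]
tool_rot: [2.454, 1.961, 0.0]
force: [-2.1, -0.1, 7.0]
opening: -0.0
finger_force: 3.4
```

B is firm too (7 N, no give). On to A.

>>> drive_tool(commands=[{"dx": 0,"dy": 0,"dz": -22,"rx": 0,"ry": 0,"rz": 0},{"dx": 108,"dy": -5,"dz": -22,"rx": 0,"ry": 0,"rz": 2.7},{"dx": 108,"dy": -5,"dz": -22,"rx": 0,"ry": 0,"rz": 2.7},{"dx": 108,"dy": -5,"dz": -22,"rx": 0,"ry": 0,"rz": 2.7},{"dx": 108,"dy": -5,"dz": -11,"rx": 0,"ry": 0,"rz": 2.7},{"dx": 108,"dy": -5,"dz": -10,"rx": 0,"ry": 0,"rz": 2.7}])

```text
time_s: 11.98
tcp_pos: [611.2, 184.2, 74.3]
tool_rot: [2.502, 1.9, -0.005]
force: [0.3, -0.4, 0.8]
opening: -0.1
finger_force: 0.0
```

>>> drive_tool(commands=[{"dx": 0,"dy": 0,"dz": 1,"rx": 0,"ry": 0,"rz": 0},{"dx": 0,"dy": 0,"dz": 1,"rx": 0,"ry": 0,"rz": 0}])

```text
time_s: 12.22
tcp_pos: [612.1, 185.8, 74.8]
tool_rot: [2.501, 1.901, -0.0]
force: [0.1, -0.1, -0.1]
opening: 0.1
finger_force: 0.0
```

>>> drive_tool(commands=[{"dx": 0,"dy": 0,"dz": 1,"rx": 0,"ry": 0,"rz": 0},{"dx": 0,"dy": 0,"dz": 1,"rx": 0,"ry": 0,"rz": 0}])

```text
time_s: 12.48
tcp_pos: [612.1, 186.5, 73.9]
tool_rot: [2.5, 1.903, 0.0]
force: [-0.3, -0.1, 0.6]
opening: -0.1
finger_force: 0.0
```

>>> drive_tool(commands=[{"dx": 0,"dy": 0,"dz": 1,"rx": 0,"ry": 0,"rz": 0},{"dx": 0,"dy": 0,"dz": 1,"rx": 0,"ry": 0,"rz": 0}])

```text
time_s: 12.72
tcp_pos: [611.9, 186.6, 72.7]
tool_rot: [-2.5, -1.903, 0.0]
force: [-0.6, 0.1, 0.3]
opening: 0.1
finger_force: 0.0
```

>>> drive_tool(commands=[{"dx": 0,"dy": 0,"dz": 1,"rx": 0,"ry": 0,"rz": 0},{"dx": 0,"dy": 0,"dz": 1,"rx": 0,"ry": 0,"rz": 0}])

```text
time_s: 12.98
tcp_pos: [611.9, 186.6, 71.7]
tool_rot: [-2.5, -1.903, 0.0]
force: [0.0, -0.3, 0.3]
opening: -0.1
finger_force: 0.0
```

>>> drive_tool(commands=[{"dx": 0,"dy": 0,"dz": 1,"rx": 0,"ry": 0,"rz": 0},{"dx": 0,"dy": 0,"dz": 1,"rx": 0,"ry": 0,"rz": 0}])

```text
time_s: 13.22
tcp_pos: [611.9, 186.5, 70.7]
tool_rot: [-2.5, -1.903, 0.0]
force: [1.1, -0.2, -0.3]
opening: 0.0
finger_force: 0.0
```

>>> drive_tool(commands=[{"dx": 0,"dy": 0,"dz": 1,"rx": 0,"ry": 0,"rz": 0},{"dx": 0,"dy": 0,"dz": 1,"rx": 0,"ry": 0,"rz": 0}])

```text
time_s: 13.48
tcp_pos: [611.9, 186.5, 69.7]
tool_rot: [-2.5, -1.903, 0.0]
force: [-0.8, -0.2, 0.4]
opening: -0.1
finger_force: 0.0
```

>>> drive_tool(commands=[{"dx": 0,"dy": 0,"dz": 1,"rx": 0,"ry": 0,"rz": 0},{"dx": 0,"dy": 0,"dz": 1,"rx": 0,"ry": 0,"rz": 0}])

```text
time_s: 13.72
tcp_pos: [612.1, 186.6, 68.8]
tool_rot: [2.5, 1.903, 0.0]
force: [0.1, -0.4, 0.3]
opening: -0.2
finger_force: 0.1
```

>>> drive_tool(commands=[{"dx": 0,"dy": 0,"dz": 1,"rx": 0,"ry": 0,"rz": 0},{"dx": 0,"dy": 0,"dz": 1,"rx": 0,"ry": 0,"rz": 0}])

```text
time_s: 13.98
tcp_pos: [612.2, 186.5, 67.9]
tool_rot: [2.5, 1.903, 0.0]
force: [0.9, 0.8, 0.3]
opening: -0.2
finger_force: 0.4
```

>>> drive_tool(commands=[{"dx": 0,"dy": 0,"dz": 1,"rx": 0,"ry": 0,"rz": 0},{"dx": 0,"dy": 0,"dz": 1,"rx": 0,"ry": 0,"rz": 0}])

```text
time_s: 14.22
tcp_pos: [612.2, 186.6, 66.9]
tool_rot: [2.5, 1.903, 0.001]
force: [0.5, -0.4, 0.4]
opening: -0.1
finger_force: 0.6
```

Light, growing contact with give: this one seems to rock. I'll press on to the stop to confirm.

>>> drive_tool(commands=[{"dx": 0,"dy": 0,"dz": 1,"rx": 0,"ry": 0,"rz": 0},{"dx": 0,"dy": 0,"dz": 2,"rx": 0,"ry": 0,"rz": 0},{"dx": 0,"dy": 0,"dz": 2,"rx": 0,"ry": 0,"rz": 0}])

```text
time_s: 14.6
tcp_pos: [612.3, 186.5, 64.9]
tool_rot: [2.5, 1.903, 0.001]
force: [0.3, -0.2, 2.0]
opening: 0.0
finger_force: 1.1
```

>>> drive_tool(commands=[{"dx": 0,"dy": 0,"dz": 1,"rx": 0,"ry": 0,"rz": 0},{"dx": 0,"dy": 0,"dz": 1.5,"rx": 0,"ry": 0,"rz": 0},{"dx": 0,"dy": 0,"dz": 1.5,"rx": 0,"ry": 0,"rz": 0}])

```text
time_s: 14.98
tcp_pos: [612.3, 186.6, 63.4]
tool_rot: [2.5, 1.903, 0.001]
force: [1.6, -1.3, 2.4]
opening: 0.1
finger_force: 1.5
```

```bash
python3 - <<'E'
from h import *
im=vision.capture("wrist");cv2.imwrite("pics/w5.png",im[:,:,::-1])
E
```

```text
(no output)
```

View pics/w5.png

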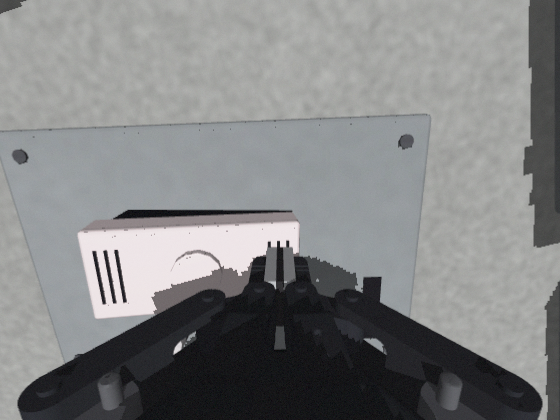

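The picture confirms it: the far end of cover A is pressed down and the near end is raised (dark gap along its edge at (120–290, 213)). Cover A is the loose one, so I lift and go over its boss.

>>> drive_tool(commands=[{"dx": 0,"dy": 0,"dz": -4,"rx": 0,"ry": 0,"rz": 0},{"dx": 0,"dy": 0,"dz": -8,"rx": 0,"ry": 0,"rz": 0},{"dx": 0,"dy": 0,"dz": -24,"rx": 0,"ry": 0,"rz": 0},{"dx": 0,"dy": -43,"dz": -24,"rx": 0,"ry": 0,"rz": 0},{"dx": 0,"dy": -43,"dz": -24,"rx": 0,"ry": 0,"rz": 0},{"dx": 0,"dy": -43,"dz": -24,"rx": 0,"ry": 0,"rz": 0}])

```text
time_s: 15.78
tcp_pos: [571.0, 198.1, 88.1]
tool_rot: [2.499, 1.903, 0.001]
force: [0.9, -0.0, 1.3]
opening: 0.3
finger_force: 0.0
```

```bash
python3 - <<'E'
from h import *
s=manip.observe();print(np.round(s['tcp_pos'],1),s['force'])
w=vision.camera_params("wrist");im=vision.capture("wrist");cv2.imwrite("pics/w6.png",im[:,:,::-1])
for d in nets.pinpoint("wrist","boss_1")[:3]: print(d,onz(w,d['point'],69))
E
```

```text
[571.  198.1  88.1] [ 0.8831284  -0.0058896   1.30998711]
{'point': [278.6, 251.2], 'conf': 0.55} [570.79175437 196.88719883  69.        ]
```

View pics/w6.png

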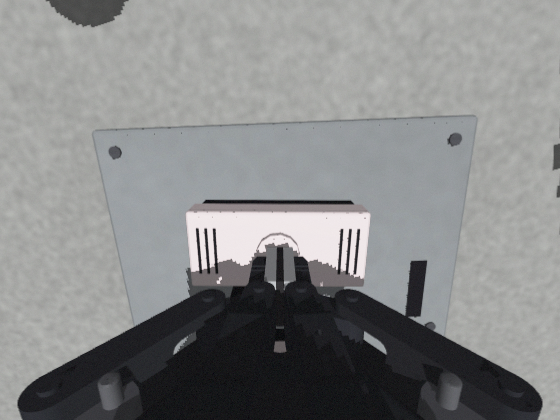

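The cover is level again with the fingers centred on the boss (278,250); the network puts it within about 1 mm of the TCP. Pressing down.

>>> drive_tool(commands=[{"dx": 0,"dy": 0,"dz": 8,"rx": 0,"ry": 0,"rz": 0},{"dx": 0,"dy": 0,"dz": 11,"rx": 0,"ry": 0,"rz": 0},{"dx": 0,"dy": 0,"dz": 12,"rx": 0,"ry": 0,"rz": 0},{"dx": 0,"dy": 0,"dz": 13,"rx": 0,"ry": 0,"rz": 0},{"dx": 0,"dy": 0,"dz": 13,"rx": 0,"ry": 0,"rz": 0}])

```text
time_s: 16.5
tcp_pos: [570.7, 198.0, 74.3]
tool_rot: [2.5, 1.903, 0.0]
force: [-0.7, 0.4, -0.0]
opening: 0.2
finger_force: 0.0
```

>>> drive_tool(commands=[{"dx": 0,"dy": 0,"dz": 1,"rx": 0,"ry": 0,"rz": 0},{"dx": 0,"dy": 0,"dz": 1,"rx": 0,"ry": 0,"rz": 0}])

```text
time_s: 16.75
tcp_pos: [570.8, 198.1, 74.0]
tool_rot: [2.5, 1.903, 0.001]
force: [-1.5, -0.8, 4.7]
opening: 0.2
finger_force: 2.5
```

>>> drive_tool(commands=[{"dx": 0,"dy": 0,"dz": 1,"rx": 0,"ry": 0,"rz": 0},{"dx": 0,"dy": 0,"dz": 1,"rx": 0,"ry": 0,"rz": 0}])

```text
time_s: 17.0
tcp_pos: [570.8, 198.2, 73.2]
tool_rot: [2.5, 1.903, 0.001]
force: [-2.1, -0.6, 7.1]
opening: 0.2
finger_force: 3.3
```

>>> drive_tool(commands=[{"dx": 0,"dy": 0,"dz": 1,"rx": 0,"ry": 0,"rz": 0},{"dx": 0,"dy": 0,"dz": 1,"rx": 0,"ry": 0,"rz": 0}])

```text
time_s: 17.25
tcp_pos: [570.8, 198.1, 72.3]
tool_rot: [2.5, 1.903, 0.001]
force: [-1.5, -1.0, 7.4]
opening: 0.4
finger_force: 3.5
```

Contact was at 74, and it's sliding at about 7 N.

>>> drive_tool(commands=[{"dx": 0,"dy": 0,"dz": 1,"rx": 0,"ry": 0,"rz": 0},{"dx": 0,"dy": 0,"dz": 2,"rx": 0,"ry": 0,"rz": 0},{"dx": 0,"dy": 0,"dz": 3,"rx": 0,"ry": 0,"rz": 0},{"dx": 0,"dy": 0,"dz": 4,"rx": 0,"ry": 0,"rz": 0},{"dx": 0,"dy": 0,"dz": 4,"rx": 0,"ry": 0,"rz": 0}])

```text
time_s: 17.88
tcp_pos: [570.8, 198.1, 68.2]
tool_rot: [2.5, 1.903, 0.001]
force: [-0.9, -1.7, 6.6]
opening: -0.3
finger_force: 3.5
```

>>> drive_tool(commands=[{"dx": 0,"dy": 0,"dz": 1,"rx": 0,"ry": 0,"rz": 0},{"dx": 0,"dy": 0,"dz": 2,"rx": 0,"ry": 0,"rz": 0},{"dx": 0,"dy": 0,"dz": 2,"rx": 0,"ry": 0,"rz": 0}])

```text
time_s: 18.25
tcp_pos: [570.8, 198.1, 66.2]
tool_rot: [2.5, 1.903, 0.001]
force: [-2.0, -1.2, 7.3]
opening: -0.1
finger_force: 3.6
```

>>> drive_tool(commands=[{"dx": 0,"dy": 0,"dz": 1,"rx": 0,"ry": 0,"rz": 0},{"dx": 0,"dy": 0,"dz": 1,"rx": 0,"ry": 0,"rz": 0}])

```text
time_s: 18.5
tcp_pos: [570.8, 198.1, 66.1]
tool_rot: [2.5, 1.902, 0.001]
force: [-5.0, -1.7, 14.2]
opening: -0.1
finger_force: 7.4
```

>>> drive_tool(commands=[{"dx": 0,"dy": 0,"dz": 0.8,"rx": 0,"ry": 0,"rz": 0},{"dx": 0,"dy": 0,"dz": 0.8,"rx": 0,"ry": 0,"rz": 0},{"dx": 0,"dy": 0,"dz": 0.8,"rx": 0,"ry": 0,"rz": 0}])

```text
time_s: 18.88
tcp_pos: [570.8, 198.1, 66.1]
tool_rot: [2.5, 1.902, 0.001]
force: [-6.8, -1.8, 21.0]
opening: -0.1
finger_force: 10.6
```

>>> drive_tool(commands=[{"dx": 0,"dy": 0,"dz": -4,"rx": 0,"ry": 0,"rz": 0},{"dx": 0,"dy": 0,"dz": -10,"rx": 0,"ry": 0,"rz": 0},{"dx": 0,"dy": 0,"dz": -60,"rx": 0,"ry": 0,"rz": 0},{"dx": 0,"dy": 0,"dz": -100,"rx": 0,"ry": 0,"rz": 0},{"dx": 0,"dy": 0,"dz": -100,"rx": 0,"ry": 0,"rz": 0},{"dx": 0,"dy": 0,"dz": -100,"rx": 0,"ry": 0,"rz": 0}])

```text
time_s: 19.62
tcp_pos: [570.1, 197.8, 163.0]
tool_rot: [-2.5, -1.903, 0.001]
force: [-0.4, -0.5, -0.8]
opening: 0.1
finger_force: 0.0
```

```bash
python3 - <<'E'
from h import *
im=vision.capture("wrist");cv2.imwrite("pics/w7.png",im[:,:,::-1])
E
```

```text
(no output)
```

View pics/w7.png

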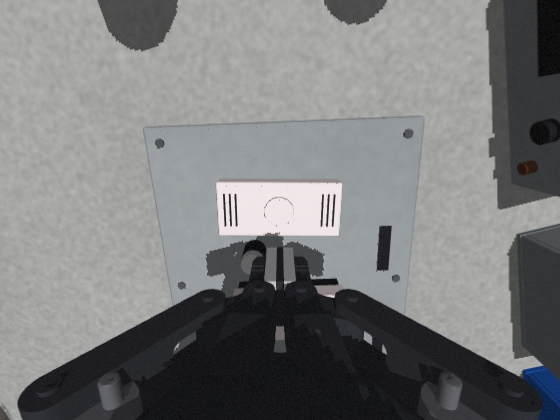

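The cover sits level and low on its box (boss at (279,211), no dark gap), and the arm is clear of everything. The capacitor is still standing beside it at (255,250).

```bash
python3 -c "
from bench import manip
print(manip.finish_job())"
```

```text
the job is handed in; nothing more can be done
None
```

The loose cover was the leftmost one (highest y, nearest the jar): its end sank about 5.5 mm under 2–3 N. I pushed it down 8 mm by its boss to the hard stop and backed off, and it looks level. Two other covers tested firm, I didn't press the rightmost one, and the job is handed in.

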